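# Sort the carver's blanks and chock the rounds

## Task

Sort the carved and turned blanks lying on the bench: the spoon flat in the long shallow tray, the square billet lying in the square bin, and the two rounds on the V-cradle, the thick one in the wide notches and the thin one in the narrow notches, each centred along its length across both bearers. Only once both rounds are lying there, stand the chock upright on the cradle's base, square and midway between them, so that neither can roll. Leave everything released and at rest.

Things in the scene. Friction and masses are not known exactly. Their poses are not given: they have to be found in the camera images.
- thick_center (a point): Thick round: a plain pale wooden cylinder lying on the bench, diameter 36 mm, length 120 mm. The point is its centre, half-way up; its x axis runs along the round. It can roll.
- thin_center (a point): Thin round: a plain pale wooden cylinder lying on the bench, diameter 22 mm, length 120 mm. The point is its centre, half-way up; its x axis runs along the round. It can roll.
- chock_center (a point): Chock: pale wooden block standing upright, 70 mm tall. Foot 44 (x) by 60 (y), 22 high, long sides bevelled. On it an upright grip tab 36 (x) by 22 (y), from 22 to 70 mm above the underside. The point is half-way up (35 mm above the underside), in the tab; z is up. On the cradle its x lies along the cradle's x, either way round.
- spoon_center (a point): Carved wooden spoon lying flat, 142 mm long. Handle 14 wide, 12 high, from 71 mm behind to 34 mm ahead of the point along its x; round bowl at the +x end, 40 mm outside diameter, 15 high, centred 51 mm ahead. The point is mid-length, on the handle, 6 mm above the underside; it balances near there. z is up.
- billet_center (a point): Square billet: a pale wooden block lying flat, 80 mm long (its x), 34 mm wide and 34 mm high. The point is its centre.
- cradle: Fixed plywood V-cradle. Base plate 110 (x) by 154 mm (y), 10 thick; two bearers 16 thick at x = +-38, 45 high. Origin: underside of base, below the chock's place. Wide notches (48 across) at y = +56: thick round lies along x, axis 45.5 above origin. Narrow notches (37 across) at y = -50: thin round, axis 41.5 above origin. Chock stands on the base at x = y = 0, underside 10 above origin.
- tray: Long shallow tray of plain grey metal for spoons, fixed: outside 110 mm (x) by 190 mm (y, the long way), 22 mm high, walls and floor 5 mm thick, open on top. Origin at the middle of its underside, on the bench.
- bin: Square plywood bin for billets, fixed: outside 127 by 127 mm, 42 mm high, walls and floor 6 mm thick, open on top. Origin at the middle of its underside, on the bench.
Not all that is in view belongs to the job. What is shaped like the part that bears thick_center but black is not meant.

How it is judged:
On the way, in this order (a step that is already met when the one before it is completed fails the run):
1. both rounds lie in their own notches on the cradle and are let go, before the chock is put there (x of thick_center in the frame of cradle between -0.02 and 0.02 m and y of thick_center in the frame of cradle between 0.048 and 0.064 m and z of thick_center in the frame of cradle between 0.0395 and 0.0515 m and angle between the x axis of each of thick_center, thin_center and the x axis of cradle, either way round below 0.12 rad and x of thin_center in the frame of cradle between -0.02 and 0.02 m and y of thin_center in the frame of cradle between -0.058 and -0.042 m and z of thin_center in the frame of cradle between 0.0356 and 0.0476 m and contact force between each of thick, thin and the fingers below 0.1 N), for 0.2 s.
2. the chock stands on the cradle's base between the two rounds (x of chock_center in the frame of cradle between -0.015 and 0.015 m and y of chock_center in the frame of cradle between -0.012 and 0.012 m and z of chock_center in the frame of cradle between 0.04 and 0.05 m and angle between chock_center's own z axis and vertical below 0.12 rad and angle between the x axis of chock_center and the x axis of cradle, either way round below 0.3 rad), for 0.2 s.
At the end, for the whole second after the job is handed in: Thick round in wide, thin in narrow notches: within 20 mm along, 8 across, 6 in height, 0.12 rad; chock upright on the base midway, within 15 mm in x, 12 in y, 0.3 rad; spoon flat in tray and billet flat in bin, within 45 mm of the middle in x and y; all released, at rest (all of step 1 and all of step 2 and x of spoon_center in the frame of tray between -0.045 and 0.045 m and y of spoon_center in the frame of tray between -0.045 and 0.045 m and z of spoon_center in the frame of tray between 0.004 and 0.018 m and angle between spoon_center's own z axis and vertical below 0.12 rad and x of billet_center in the frame of bin between -0.045 and 0.045 m and y of billet_center in the frame of bin between -0.045 and 0.045 m and z of billet_center in the frame of bin between 0.015 and 0.03 m and linear speed of each of thick, thin, chock, spoon, billet below 0.02 m/s and contact force between each of chock, spoon, billet and the fingers below 0.1 N); the robot touches nothing.
It also fails if it takes over 136 s, if anything falls off the work surface, if the arm or the gripper's body presses on something with over 40 N, if the wrist force passes 120 N, or if a joint passes its speed limit or range.

## Robot

A 6-joint arm with a two-finger parallel gripper is mounted at the origin on the work surface. World frame = base frame: x ahead of the robot, y to its left, z up, the work surface at z = 0. Lengths are in m, angles in rad, forces in N, time in s.
With the tool pointing down it reaches from about 0.35 to 0.775 m from the base axis. Payload 7.3 kg.
Tool frame: the origin (TCP) lies at the very end of the fingers, on their centre line; the grasp point (between the pads) lies 19 mm behind it; z points along the fingers, y is the line along which they close (so a half turn about z gives the same grasp; the last joint's range is limited). The gripper opens to 92 mm and grips with 3 to 60 N. Pads are 19 mm wide; open, the fingers measure 130 mm over their backs; the gripper's body (75 mm by 190 mm) begins 47 mm behind the grasp point.
Start: joints at [-1.483, 0.342, 1.524, -0, 1.275, -0.146], TCP at [0.122, -0.511, 0.227] pointing down, gripper open.
Joint ranges: [-2.53, 2.53], [-0.77, 2.02], [0.04, 2.7], [-1, 4.14], [0.28, 2.66], [-3.11, 3.11]. Speed limits (rad/s): [2.57, 2.57, 3.14, 3.14, 3.14, 3.14].

## Interface

Orientations are given as a 3x3 rotation matrix whose columns are the frame's x, y, z axes.
In Python, from plant import arm, viewer, models gives the robot as it stands. The module is installed in compiled form; this text tells all that it offers.
- The arm moves only by the shell command python3 -m crank 'ROWS' [OPENING] [FORCE]. ROWS is text: rows parted by semicolons, each of 4 numbers parted by spaces: the shift along the tool's x, y, z in cm, then the turn about the tool's z in rad. A call has 1 to 12 rows; each row is the pose to reach, as a shift and turn from the pose commanded when the call began, along the tool's axes at that moment; what a row does not reach only later rows make up. A row lasts 1/12 s, in which the tool goes at most 41.7 mm and 7.16 degrees, less where a joint would pass 70% of its speed; a pose out of reach is approached as far as the arm can. A call with a gripper value outside its range is refused whole. OPENING is the closure, from -1 (fully open) to 1 (shut), so that 0 is half open, set as the call begins (- or left out, the last holds). The fingers move at their own pace and stop on an object; FORCE is the grip in N (left out, the last holds). Time passes only in rows, so rows that repeat a pose let the fingers close. It gives the time, the measured TCP pose, the force, the opening and the grip force at its end, in the units of the state.
- arm.get_state(): the state, without advancing time (a new reading comes with each control period).
- viewer.grab_frame(name): name is "side" or "top"; returns the picture (420x560x3 uint8, blue, green, red); there is no depth.
- viewer.camera_model(name): a dict with "K" (3x3 intrinsics, pixels), "position" and "rotation" of the camera in the world. Camera axes: x right, y down, z forward; pixel columns grow to the right and rows downward; lengths in m; the calibration is good to about 2 mm. A picture is of the moment at which its call begins. camera_model takes no time and is no camera call.
- arm.sign_off(): hands the job in; it is judged then, once.
Trained networks look in the newest picture that a camera, given by its name, has taken for a name from the list of things; names that differ only in an ending like _2 or _b are one class to them, and where a whole thing is asked for, a point or a joint stands for the part that bears it (a point fixed in the world has none). Each returns a list of dicts, best first, with "score" (0 to 1); they miss things now and then, are a little off and sometimes report something else, mostly with a low value. They report only what shows in the picture. A call takes as long as a camera call. They do not tell look-alikes from the thing itself.
- models.spot_in(camera, thing): "position" ([x, y, z] in m, in the coordinates of the camera as it stood for that picture, good to about 4 mm: the middle of the surface that is visible of it).
- models.cut_out(camera, thing): "mask" (420x560 bool, what is visible of it).
The state is a dict: "time_s": time; "joint_positions": joint angles; "dq": joint speeds; "joint_efforts": joint torques, N m; "tool_pos": TCP position; "ee_rot": TCP orientation; "wrist_force": force on the tool from outside, world axes, zero at the start; "torque": the same for the moment, N m; "grip_width": opening from 0.0 (shut) to 1.0 (fully open); "gripper_force": force on a finger pad.
Only numpy, scipy, OpenCV 4.12 (cv2) and the standard library are available. Lean on these libraries where they do the work, as an engineer would, in place of code of your own. Each camera call takes 0.05 s, during which the arm holds its last target. There are 200 camera calls.

## Working session

There is one attempt and no reset: what is moved stays moved. The work goes in short steps, Python scripts to look and compute and a shell command to move; the robot and the scene stay as the last step left them, time stands still between calls to the robot, and variables do not carry over. Pictures are saved under pics/ and viewed, at most 14 in all, crops included, and the job is handed in when it is done.

```bash
mkdir -p pics; cat > h.py <<'E'
import numpy as np, cv2
from plant import arm, viewer, models
def cam(n):
    c=viewer.camera_model(n); return np.array(c["K"]),np.array(c["position"]),np.array(c["rotation"])
def ray(n,uv):
    K,p,R=cam(n); d=R@np.linalg.inv(K)@np.array([uv[0],uv[1],1.]); return p,d
def onz(n,uv,z):
    p,d=ray(n,uv); return p+d*(z-p[2])/d[2]
def proj(n,X):
    K,p,R=cam(n); q=K@(R.T@(np.array(X)-p)); return q[:2]/q[2]
def tri(uv1,uv2,n1="side",n2="top"):
    A=[];b=[]
    for n,uv in((n1,uv1),(n2,uv2)):
        p,d=ray(n,uv); d=d/np.linalg.norm(d); M=np.eye(3)-np.outer(d,d); A.append(M); b.append(M@p)
    return np.linalg.lstsq(np.vstack(A),np.hstack(b),rcond=None)[0]
E
python3 - <<'E'
from h import *
for n in("side","top"):
    im=viewer.grab_frame(n); cv2.imwrite(f"pics/{n}0.png",im)
    K,p,R=cam(n); print(n,K[0,0],p.round(3),R.round(2).tolist())
    for t in["thick_center","thin_center","chock_center","spoon_center","billet_center","cradle","tray","bin"]:
        for r in models.spot_in(n,t):
            X=p+R@np.array(r["position"]); print(n,t,round(r["score"],2),X.round(3),proj(n,X).round(0))
print(arm.get_state())
E
```

```text
side 541.9262089643826 [ 0.393 -1.235  0.881] [[0.99, -0.05, 0.09], [-0.1, -0.55, 0.83], [0.01, -0.83, -0.56]]
side thick_center 0.93 [0.425 0.147 0.029] [242. 193.]
side thick_center 0.69 [0.65  0.365 0.029] [307. 156.]
side thin_center 0.68 [ 0.421 -0.168  0.021] [246. 261.]
side chock_center 0.9 [0.619 0.181 0.032] [305. 183.]
side spoon_center 0.55 [ 0.594 -0.189  0.015] [316. 264.]
side billet_center 0.83 [ 0.455 -0.005  0.03 ] [256. 221.]
side cradle 0.87 [0.634 0.006 0.01 ] [319. 221.]
side tray 0.92 [ 0.492 -0.395  0.004] [284. 330.]
side bin 0.55 [0.495 0.406 0.018] [260. 155.]
top 500.630181341587 [0.473 0.005 1.425] [[-0.03, -1.0, 0.06], [-1.0, 0.03, -0.01], [0.01, -0.06, -1.0]]
top thick_center 0.72 [0.424 0.167 0.034] [213. 253.]
top thick_center 0.66 [0.655 0.389 0.037] [132. 172.]
top thin_center 0.55 [ 0.421 -0.154  0.02 ] [329. 251.]
top chock_center 0.64 [0.617 0.182 0.023] [207. 184.]
top chock_center 0.49 [ 0.492 -0.395  0.007] [412. 223.]
top spoon_center 0.75 [ 0.6   -0.186  0.013] [338. 187.]
top billet_center 0.57 [0.46  0.009 0.033] [270. 239.]
top cradle 0.8
[... 289 characters left out ...]
  1.27540011e+00, -1.46014002e-01]), 'dq': array([ 0.0002445 , -0.00018394, -0.00095768,  0.00023687,  0.0016525 ,
        0.00164882]), 'joint_efforts': array([ 2.07615027e-03, -4.31118000e+01, -2.44479722e+01,  7.18110334e-02,
        4.82254126e-02,  7.77302319e-06]), 'tool_pos': array([ 0.12166198, -0.51073421,  0.22676163]), 'ee_rot': array([[ 9.72788224e-01,  2.31696074e-01,  2.23107107e-05],
       [ 2.31696075e-01, -9.72788215e-01, -1.35663538e-04],
       [-9.72911271e-06,  1.37141196e-04, -9.99999991e-01]]), 'wrist_force': array([-0.17739986, -0.43791012, -0.19369229]), 'torque': array([-0.00673323, -0.00683378, -0.00147014]), 'gripper_force': 0.0, 'grip_width': 1.0030350987695515}
```

View pics/side0.png

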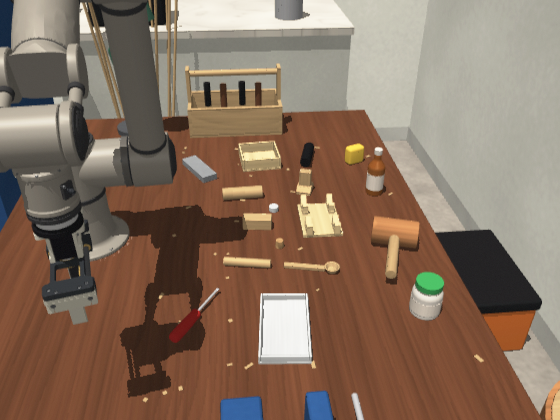

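View pics/top0.png

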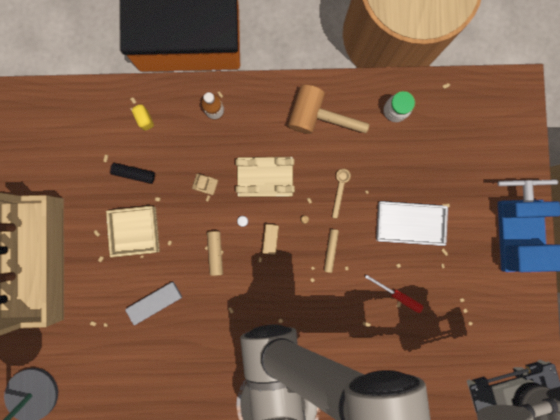

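The side view shows the pale thick round at (242,193), the black look-alike at (307,156), the thin round at (246,262), the billet at (257,221), the chock at (305,181), the spoon at (315,267), the cradle at (320,220), the bin at (260,156) and the tray at (285,327). In the top view these are at (215,253), (132,172), (331,250), (270,239), (205,184), (341,192), (265,176), (133,231) and (412,223).

Possible confusions for thick: black cylinder (132,172) – excluded by colour; mallet handle (343,120) and thin round (331,250) – excluded by size. I choose (215,253). Next come the mask fits and a close crop.

```bash
cat > fit.py <<'E'
from h import *
from scipy.optimize import minimize
def box(x0,x1,y0,y1,z0,z1): return np.array([[x,y,z] for x in(x0,x1) for y in(y0,y1) for z in(z0,z1)])
def cylx(r,l): 
    a=np.linspace(0,2*np.pi,24,endpoint=False); return np.array([[s*l/2,r*np.cos(t),r*np.sin(t)+r] for s in(-1,1) for t in a])
def cylz(r,cx,h):
    a=np.linspace(0,2*np.pi,24,endpoint=False); return np.array([[cx+r*np.cos(t),r*np.sin(t),z] for z in(0,h) for t in a])
S={"thick_center":[cylx(.018,.12)],"thin_center":[cylx(.011,.12)],"billet_center":[box(-.04,.04,-.017,.017,0,.034)],
"chock_center":[box(-.022,.022,-.03,.03,0,.012),box(-.022,.022,-.012,.012,0,.022),box(-.018,.018,-.011,.011,.022,.07)],
"spoon_center":[box(-.071,.034,-.007,.007,0,.012),cylz(.02,.051,.015)],
"cradle":[box(-.055,.055,-.077,.077,0,.01)],
"tray":[box(-.055,.055,-.095,.095,0,.022)],"bin":[box(-.0635,.0635,-.0635,.0635,0,.042)]}
for s in(-1,1):   # bearers: outer and middle posts beside the V notches
    for a,b in((.080,.077),):
        pass
    x0,x1=s*.038-.008,s*.038+.008
    S["cradle"]+=[box(x0,x1,-.077,.077,0,.02),box(x0,x1,-.0315,.032,.01,.045),box(x0,x1,-.077,-.0685,.01,.045),box(x0,x1,.0755,.077,.01,.045)]
def render(n,t,p,z0=0,sc=4):
    m=np.zeros((420*sc,560*sc),np.uint8); K,c,R=cam(n); a=p[2]; Q=np.array([[np.cos(a),-np.sin(a),0],[np.sin(a),np.cos(a),0],[0,0,1]])
    for P in S[t]:
        W=P@Q.T+[p[0],p[1],z0]; q=(W-c)@R@K.T; q=q[:,:2]/q[:,2:]
        cv2.fillConvexPoly(m,cv2.convexHull(((q+.5)*sc-.5).round().astype(np.int32)),1)
    return m.astype(bool)
_c={}
_cam=cam
def fit(t,near,masks,z0=0,yaws=None,sc=4):
    M={n:np.kron(m.astype(np.uint8),np.ones((sc,sc),np.uint8)).astype(bool) for n,m in masks.items()}
    f=lambda p:sum(1-(lambda r:(r&M[n]).sum()/(r|M[n]).sum())(render(n,t,p,z0)) for n in M)
    best=None
    for y in (np.arange(0,2*np.pi,np.pi/6) if yaws is None else yaws):
        r=minimize(f,[near[0],near[1],y],method="Nelder-Mead",options=dict(initial_simplex=np.array([near[0],near[1],y])+np.array([[0,0,0],[.01,0,0],[0,.01,0],[0,0,.2]]),maxfev=25))
        if best is None or r.fun<best.fun: best=r
    r=minimize(f,best.x,method="Nelder-Mead",options=dict(initial_simplex=best.x+np.array([[0,0,0],[.004,0,0],[0,.004,0],[0,0,.06]]),maxfev=60))
    return r.x,r.fun
def getmask(n,t,guess):
    uv=proj(n,guess)
    L=[r for r in models.cut_out(n,t) if r["mask"].any()]
    d=[np.hypot(*(np.argwhere(r["mask"]).mean(0)[::-1]-uv)) for r in L]
    return (L[int(np.argmin(d))]["mask"],min(d)) if d and min(d)<15 else (None,d)
E
python3 - <<'E'
from fit import *
G={"thick_center":(.424,.155,.018),"thin_center":(.421,-.16,.011),"chock_center":(.618,.182,.03),"spoon_center":(.597,-.187,.01),"billet_center":(.457,.003,.02),"cradle":(.637,.012,.01),"tray":(.494,-.396,.01),"bin":(.497,.4,.02)}
ims={n:viewer.grab_frame(n) for n in("side","top")}
import pickle; MM={}
for t,g in G.items():
    ms={}
    for n in ims:
        m,d=getmask(n,t,g)
        if m is None: print(t,n,"missing",d); continue
        ms[n]=m
    MM[t]=ms
    if not ms: continue
    c={n:np.argwhere(m).mean(0)[::-1] for n,m in ms.items()}
    z=tri(c["side"],c["top"]).round(3) if len(c)==2 else None
    x,f=fit(t,g,ms); print(t,x.round(4),"loss",round(f,2),"tri",z,{n:int(m.sum()) for n,m in ms.items()})
pickle.dump(MM,open("masks.pkl","wb"))
a=ims["top"][140:280,110:360]; b=ims["side"][140:280,180:400]
o=np.vstack([cv2.resize(a,(700,392)[:2] if 0 else (535,300),interpolation=3),cv2.resize(b,(535,300),interpolation=3)])
cv2.imwrite("pics/crop.png",o)
E
```

```text
thick_center [0.4242 0.166  0.0567] loss 0.13 tri [0.425 0.166 0.019] {'side': 507, 'top': 556}
thin_center [ 0.4218 -0.1603 -0.1788] loss 0.22 tri [ 0.421 -0.16   0.012] {'side': 391, 'top': 340}
chock_center side missing [np.float64(84.03272165146191)]
chock_center [0.6197 0.1916 2.7834] loss 0.13 tri None {'top': 305}
spoon_center [ 0.5842 -0.1899  6.0506] loss 0.59 tri [ 0.595 -0.192  0.009] {'side': 279, 'top': 321}
billet_center [0.4596 0.0094 3.0047] loss 0.16 tri [0.459 0.009 0.017] {'side': 461, 'top': 349}
cradle [ 0.6371  0.0206 -0.0122] loss 0.11 tri [0.637 0.02  0.008] {'side': 1399, 'top': 2124}
tray [ 0.4929 -0.3907 -0.0927] loss 0.06 tri [ 0.493 -0.393  0.004] {'side': 3481, 'top': 2713}
bin [0.4905 0.3923 0.072 ] loss 0.1 tri [0.491 0.394 0.018] {'side': 1074, 'top': 2300}
```

View pics/crop.png

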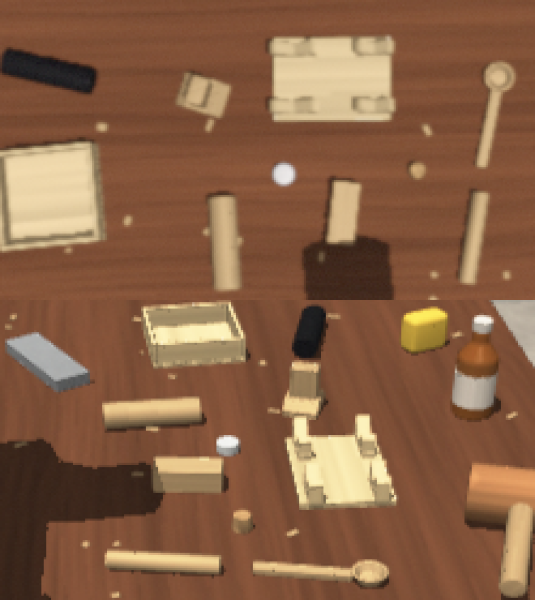

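The crop confirms the pale thick round, clearly thicker than the thin one, with the black one apart from it at top left. The cradle's blocks look nearly the same on both sides, so I'll zoom in to see which side has the wide notches, and check the chock and spoon yaw.

```bash
python3 - <<'E'
from fit import *
import pickle; MM=pickle.load(open("masks.pkl","rb"))
a=viewer.grab_frame("top"); b=viewer.grab_frame("side")
A=cv2.resize(a[150:202,230:300],None,fx=6,fy=6,interpolation=2)
B=cv2.resize(b[190:240,295:345],None,fx=6,fy=6,interpolation=2)
C=cv2.resize(b[165:198,290:325],None,fx=6,fy=6,interpolation=2)
o=np.zeros((560,760,3),np.uint8)
o[:312,:420]=A;o[:300,440:740]=B;o[320:320+C.shape[0],:C.shape[1]]=C
# expected notch-edge pixels for wide at +y world(yaw 0) drawn as dots in a copy
cy=np.array([.6371,.0206])
D=A.copy()
for x in(-.038,.038):
    for y,c in((.080,(0,0,255)),(.032,(0,0,255)),(.056,(0,255,0)),(-.0685,(255,0,0)),(-.0315,(255,0,0)),(-.05,(0,255,0))):
        z=.045; u=proj("top",[cy[0]+x,cy[1]+y,z]); cv2.circle(D,tuple(((u-[230,150]+.5)*6).astype(int)),2,c,-1)
o[:0]=0; D=cv2.resize(D,(340,240)); o[320:560,300:640]=D
cv2.imwrite("pics/cr.png",o)
for n in("top","side"):
    m=MM["spoon_center"][n]; X=np.array([onz(n,p[::-1],.006)[:2] for p in np.argwhere(m)]); 
    vx=cv2.fitLine(X.astype(np.float32),2,0,.01,.01).ravel(); d=(X-X.mean(0))@vx[:2]; print(n,vx[:2],X.mean(0),d.min(),d.max(), X.min(0),X.max(0))
for y in([-.14],[-.2]): 
    for n in("top","side"): print(fit("spoon_center",(.585,-.19),{n:MM["spoon_center"][n]},yaws=y))
E
```

```text
top [ 0.9708636 -0.2396329] [ 0.59686181 -0.19316523] -0.0828719429139087 0.057368643002025224 [ 0.51624225 -0.22076121] [ 0.65278903 -0.16816438]
side [ 0.98787403 -0.1552576 ] [ 0.5933681 -0.1885656] -0.07640239694780698 0.058082210376370284 [ 0.51807099 -0.21293284] [ 0.6518267  -0.16632424]
(array([ 0.58551717, -0.1903925 , -0.23653158]), np.float64(0.14220724515585514))
(array([ 0.58729265, -0.18547853, -0.20132518]), np.float64(0.43987938183188846))
(array([ 0.5848749 , -0.18973514, -0.24259552]), np.float64(0.1374640257321822))
(array([ 0.58524825, -0.18554727, -0.18962488]), np.float64(0.43889866733718885))
```

View pics/cr.png

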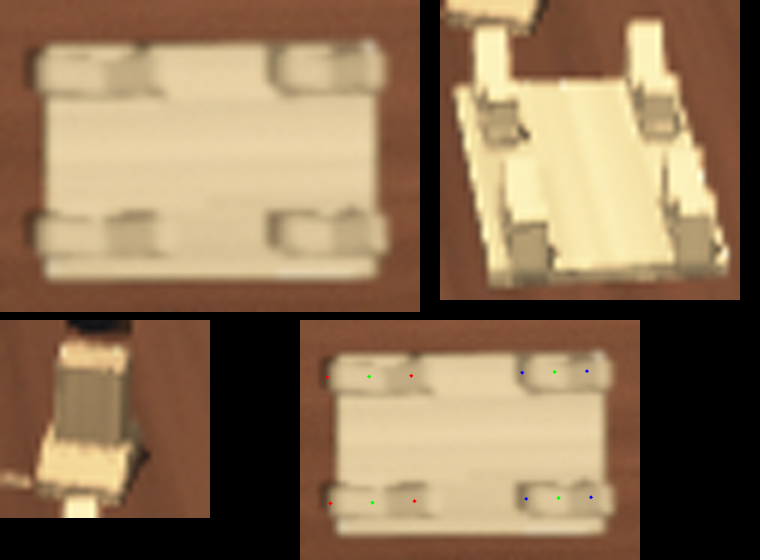

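```bash
python3 - <<'E'
from fit import *
from scipy.ndimage import map_coordinates as mc
print("below gripper px",proj("side",[.122,-.511,0]),proj("top",[.122,-.511,0]),"shadow", onz("side",(150,350),0),onz("top",(425,315),0))
g={n:cv2.cvtColor(viewer.grab_frame(n),6).astype(float) for n in("top","side")}
c=np.array([.6371,.0206]);a=-.0122
ys=np.arange(-.09,.0901,.004)
for x in(-.038,.038):
  for n,z in(("top",.035),("side",.035),("side",.045)):
    P=np.array([proj(n,[c[0]+x*np.cos(a)-y*np.sin(a),c[1]+x*np.sin(a)+y*np.cos(a),z]) for y in ys])
    v=mc(g[n],[P[:,1],P[:,0]],order=1); print(n,x,z,[f"{int(round(y*1000))}:{int(k)}" for y,k in zip(ys,v)])
# analysis by synthesis of silhouette: bearer profile hypotheses with edges drawn
im={n:viewer.grab_frame(n) for n in("top","side")}
out=[]
for s,col in((1,(0,0,255)),(-1,(255,0,0))):
    I=cv2.resize(im["side"][190:240,295:345],None,fx=7,fy=7,interpolation=2)
    for x in(-.046,-.03,.03,.046):
        for yc,w in((.056,.048),(-.05,.037)):
            L=[(yc-w/2,.045),(yc,.045-w/2),(yc+w/2,.045)]
            q=[]
            for y,z in L:
                X,Y=s*x,s*y; q.append((proj("side",[c[0]+X*np.cos(a)-Y*np.sin(a),c[1]+X*np.sin(a)+Y*np.cos(a),z])-[295,190]+.5)*7)
            cv2.polylines(I,[np.array(q).astype(np.int32)],False,col,1)
    out.append(I)
cv2.imwrite("pics/hyp.png",np.hstack(out))
E
```

```text
below gripper px [102.81926283 388.28518531] [458.21476551 353.98180372] shadow [ 0.2044521 -0.4205539  0.       ] [ 0.23301177 -0.42217617  0.        ]
top -0.038 0.035 ['-90:88', '-86:97', '-82:140', '-78:184', '-74:179', '-70:173', '-66:173', '-62:174', '-58:181', '-54:196', '-50:200', '-46:201', '-42:198', '-38:186', '-34:160', '-30:131', '-26:160', '-22:195', '-18:200', '-14:198', '-10:197', '-6:198', '-2:198', '2:198', '6:198', '10:198', '14:200', '18:205', '22:200', '26:185', '30:174', '34:173', '38:173', '42:174', '46:178', '50:192', '54:199', '58:200', '62:200', '66:200', '70:198', '74:188', '78:152', '82:89', '86:77', '90:91']
side -0.038 0.035 ['-90:157', '-86:157', '-82:157', '-78:145', '-74:178', '-70:226', '-66:238', '-62:237', '-58:238', '-54:238', '-50:238', '-46:237', '-42:238', '-38:238', '-34:238', '-30:238', '-26:237', '-22:231', '-18:215', '-14:181', '-10:149', '-6:148', '-2:164', '2:167', '6:161', '10:158', '14:158', '18:156', '22:141', '26:187', '30:225', '34:238', '38:238', '42:238', '46:238', '50:238', '54:238', '58:238', '62:238', '66:238', '70:238', '74:238
[... 1323 characters left out ...]
:157', '14:157', '18:158', '22:160', '26:193', '30:218', '34:234', '38:237', '42:237', '46:237', '50:238', '54:238', '58:238', '62:237', '66:238', '70:238', '74:238', '78:238', '82:238', '86:228', '90:191']
side 0.038 0.045 ['-90:175', '-86:210', '-82:232', '-78:237', '-74:236', '-70:236', '-66:236', '-62:237', '-58:237', '-54:237', '-50:238', '-46:238', '-42:237', '-38:234', '-34:228', '-30:224', '-26:203', '-22:161', '-18:130', '-14:139', '-10:142', '-6:154', '-2:155', '2:156', '6:157', '10:191', '14:219', '18:234', '22:237', '26:230', '30:230', '34:236', '38:236', '42:237', '46:237', '50:238', '54:238', '58:237', '62:238', '66:236', '70:228', '74:190', '78:142', '82:95', '86:91', '90:90']
```

View pics/hyp.png

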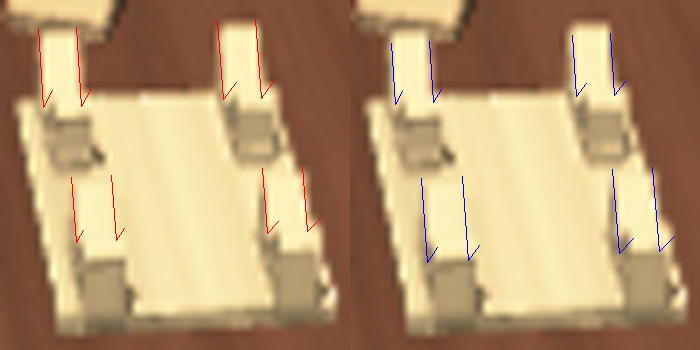

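```bash
cat > cf.py <<'E'
from fit import *
from scipy.optimize import differential_evolution, minimize
g={n:cv2.cvtColor(viewer.grab_frame(n),6).astype(float) for n in("top","side")}
W={"top":(228,150,302,202),"side":(293,188,348,240)}; SC=5
C={n:cam(n) for n in W}
def labels(n,c,a,blocks):
    K,p,R=C[n]; u0,v0,u1,v1=W[n]; L=np.zeros(((v1-v0)*SC,(u1-u0)*SC),np.uint8)
    Q=np.array([[np.cos(a),-np.sin(a),0],[np.sin(a),np.cos(a),0],[0,0,1]]); loc=Q.T@(p-[c[0],c[1],0])
    def draw(P,l):
        q=(np.array(P)@Q.T+[c[0],c[1],0]-p)@R@K.T; q=q[:,:2]/q[:,2:]
        cv2.fillPoly(L,[(((q-[u0,v0]+.5)*SC-.5)*16).round().astype(np.int32)],l,shift=4)
    x,y=.055,.077
    draw([[-x,-y,0],[x,-y,0],[x,-y,.01],[-x,-y,.01]],3); 
    draw([[-x,-y,.01],[x,-y,.01],[x,y,.01],[-x,y,.01]],1)
    for (y0,y1,h0,h1,yb,zb) in blocks:   # first the +y block (far from side camera)
        pr=[(y1,.01),(y1,h1),(min(y1,yb+h1-zb),h1),(yb,zb),(max(y0,yb-(h0-zb)),h0),(y0,h0),(y0,.01)]
        for xc in(-.038,.038):
            for i,l in enumerate((6,1,5,4,1,3)):   # +y face, flat, slope facing -y, slope facing +y, flat, -y face
                (ya,za),(yc,zc)=pr[i],pr[i+1]; nrm=np.array([0,zc-za,ya-yc]); nrm=nrm if i not in() else nrm
                # outward normal of a profile walked from +y over the top to -y
                nn=np.array([0,-(zc-za)*-1.,-(yc-ya)]); 
                if nn@(loc-[xc,ya,za])>0: draw([[xc-.008,ya,za],[xc+.008,ya,za],[xc+.008,yc,zc],[xc-.008,yc,zc]],l)
            s=np.sign(loc[0]-xc)
            draw([[xc+s*.008,u,z] for u,z in pr],2)
    return L
def loss(c,a,blocks,full=False):
    t=0;o=[]
    for n in W:
        u0,v0,u1,v1=W[n]; L=labels(n,c,a,blocks)
        B=np.stack([(L==k).reshape(v1-v0,SC,u1-u0,SC).mean((1,3)).ravel() for k in range(7)],1)
        B=np.stack([cv2.GaussianBlur(b.reshape(v1-v0,u1-u0),(0,0),.6).ravel() for b in B.T],1)
        y=g[n][v0:v1,u0:u1].ravel(); w=np.linalg.lstsq(B.T@B+1e-3*np.eye(7),B.T@y,rcond=None)[0]; r=y-B@w
        t+=np.minimum(np.abs(r),40).mean(); o.append(w.round())
    return (t,o) if full else t
E
cat > t.py <<'E'
from cf import *
# blocks: V at yc (rel plate centre+off), half-top width w at z=.045, margin flats
def mk(v): # c x,y,yaw, yb1,yb2, d1,d2, y0a,y1a,y0b,y1b, tips
    b1=(v[7],v[8],v[11],v[12],v[3],v[5]); b2=(v[9],v[10],v[13],v[14],v[4],v[6]); return v[:2],v[2],[b1,b2]
bd=[(.63,.645),(.012,.03),(-.05,.03),(.044,.062),(-.062,-.044),(.015,.032),(.015,.032),(.018,.036),(.07,.086),(-.086,-.068),(-.036,-.018)]+[(.034,.046)]*4
f=lambda v:loss(*mk(v))
r=differential_evolution(f,bd,maxiter=90,popsize=6,seed=1,tol=1e-4,polish=False)
print(r.fun,dict(zip("x y yaw yb+ yb- zb+ zb- in+ out+ out- in- h".split(),(r.x*1000).round(1))),(r.x[11:]*1000).round(1)); print(loss(*mk(r.x),full=True)[1])
E
timeout 500 python3 t.py
```

```text
15.82306966390869 {'x': np.float64(637.0), 'y': np.float64(20.9), 'yaw': np.float64(-15.3), 'yb+': np.float64(47.2), 'yb-': np.float64(-58.5), 'zb+': np.float64(16.8), 'zb-': np.float64(20.5), 'in+': np.float64(22.2), 'out+': np.float64(76.4), 'out-': np.float64(-82.0), 'in-': np.float64(-31.2), 'h': np.float64(38.4)} [38.4 45.6 40.4 44.2]
[array([  90.,  203.,  154.,  172.,  168.,  192., -465.]), array([ 94., 229., 137., 142.,   0., 238.,   0.])]
```

```bash
cat > t2.py <<'E'
from cf import *
for name,(p,q,zp,zq,wp,wq) in {"A wide+y":(.056,-.05,.020,.0258,.024,.0185),"B wide-y":(.05,-.056,.0258,.020,.0185,.024)}.items():
  for ends in("tied","free"):
    def mk(v):
        o=v[3]
        if ends=="tied": e=[o+p-wp-v[4],o+p+wp+v[5],o+q-wq-v[6],o+q+wq+v[7]]
        else: e=v[4:8]
        return v[:2],v[2],[(e[0],e[1],.045,.045,o+p,zp),(e[2],e[3],.045,.045,o+q,zq)]
    bd=[(.63,.645),(.012,.03),(-.05,.03),(-.012,.012)]+([(0,.012)]*4 if ends=="tied" else [(.015,.04),(.068,.09),(-.09,-.068),(-.04,-.015)])
    r=differential_evolution(lambda v:loss(*mk(v)),bd,maxiter=45,popsize=6,seed=1,tol=1e-4,polish=False)
    print(name,ends,round(r.fun,2),(r.x*1000).round(1),flush=True)
E
timeout 550 python3 t2.py
```

```text
A wide+y tied 16.02 [636.9  20.5 -20.1  -5.9   5.3   2.8   7.    7.6]
A wide+y free 16.02 [636.9  21.2 -21.   -5.8  21.1  77.1 -82.3 -33.3]
B wide-y tied 16.44 [ 6.369e+02  2.100e+01 -1.340e+01 -2.800e+00  6.900e+00  1.040e+01
  4.000e-01  2.700e+00]
B wide-y free 16.39 [636.9  21.  -13.4  -3.5  20.6  77.2 -82.7 -31.1]
```

The free fit gives V bottoms 48 mm left and 57 mm right of the plate centre. The left V is deeper, which favours the wide notch at +y. Contact height when lowering the thin round will settle it: axis 41.5 mm if narrow, about 35.5 mm if wide. Triangulated heights (thick 19, thin 12, billet 17 mm) match the text. I'll start with the thin round.

```bash
cat > go.py <<'E'
import sys,numpy as np
from plant import arm
s=arm.get_state(); p,R=np.array(s["tool_pos"]),np.array(s["ee_rot"])
x,y,z,w=map(float,sys.argv[1:5]); th=np.arctan2(R[1,0],R[0,0]); d=R.T@(np.array([x,y,z])-p)*100
t=(th-w+np.pi/2)%np.pi-np.pi/2
if len(sys.argv)>5: t=th-w
print("cm",d.round(2),"turn",round(t,3),"rows",int(np.ceil(max(np.linalg.norm(d)/4.17,abs(t)/.125))),"q6",round(s["joint_positions"][5],2))
E
python3 go.py .4218 -.1603 .12 -.179
```

```text
cm [ 37.32 -27.14  10.67] turn 0.413 rows 12 q6 -0.15
```

```bash
python3 -m crank '37.3 -27.1 10.7 0.413;37.3 -27.1 10.7 0.413;37.3 -27.1 10.7 0.413;37.3 -27.1 10.7 0.413;37.3 -27.1 10.7 0.413;37.3 -27.1 10.7 0.413;37.3 -27.1 10.7 0.413;37.3 -27.1 10.7 0.413;37.3 -27.1 10.7 0.413;37.3 -27.1 10.7 0.413;37.3 -27.1 10.7 0.413;37.3 -27.1 10.7 0.413' 0 15; python3 go.py .4218 -.1603 .004 -.179
```

```text
time_s: 3.3
tool_pos: [0.4234, -0.1573, 0.1189]
ee_rot: [[0.984, -0.176, -0.0], [-0.176, -0.984, 0.001], [-0.0, -0.001, -1.0]]
wrist_force: [-0.1, -0.7, 0.3]
grip_width: 0.499
gripper_force: 0.0
cm [-0.1   0.34 11.49] turn 0.002 rows 3 q6 1.22
```

```bash
python3 -m crank '0 0.1 5 0;0 0.1 5 0' && python3 go.py .4218 -.1603 .004 -.179
```

```text
time_s: 3.47
tool_pos: [0.4202, -0.1594, 0.0663]
ee_rot: [[0.984, -0.175, -0.005], [-0.175, -0.985, 0.003], [-0.005, -0.002, -1.0]]
wrist_force: [-1.8, 0.4, -0.7]
grip_width: 0.498
gripper_force: 0.0
cm [0.21 0.07 6.23] turn 0.003 rows 2 q6 1.21
```

```bash
python3 -m crank '0 0 6.2 0;0 0 6.2 0;0 0 6.2 0;0 0 6.2 0' && python3 -m crank '0 0 0 0;0 0 0 0;0 0 0 0;0 0 0 0;0 0 0 0;0 0 0 0' 0.7 20
```

```text
time_s: 3.8
tool_pos: [0.4208, -0.1619, 0.0077]
ee_rot: [[0.984, -0.179, -0.002], [-0.179, -0.984, 0.001], [-0.003, -0.001, -1.0]]
wrist_force: [0.3, -0.3, 0.1]
grip_width: 0.498
gripper_force: 0.0
time_s: 4.3
tool_pos: [0.4221, -0.1621, 0.0087]
ee_rot: [[0.984, -0.178, 0.002], [-0.178, -0.984, -0.001], [0.002, 0.001, -1.0]]
wrist_force: [-1.2, -0.8, 7.3]
grip_width: 0.227
gripper_force: 20.0
```

```bash
python3 -m crank '0 0 0 0;0 0 0 0;0 0 0.5 0;0 0 0.5 0;0 0 0.5 0' 0.2 && python3 -m crank '0 0 0 0;0 0 0 0;0 0 0 0;0 0 0 0;0 0 0 0;0 0 0 0' 0.8 20
```

```text
time_s: 4.72
tool_pos: [0.4212, -0.1615, 0.0023]
ee_rot: [[0.984, -0.178, -0.001], [-0.178, -0.984, 0.0], [-0.001, -0.0, -1.0]]
wrist_force: [-0.1, 0.2, 0.2]
grip_width: 0.4
gripper_force: 0.0
time_s: 5.22
tool_pos: [0.4216, -0.1617, 0.0027]
ee_rot: [[0.984, -0.178, 0.0], [-0.178, -0.984, -0.0], [0.0, 0.0, -1.0]]
wrist_force: [-0.2, -0.2, -0.3]
grip_width: 0.234
gripper_force: 20.0
```

```bash
python3 -m crank '0 0 -11 0;0 0 -11 0;0 0 -11 0;0 0 -11 0' && python3 go.py .636 -.0365 .11 -.017
```

```text
time_s: 5.55
tool_pos: [0.4244, -0.1633, 0.1177]
ee_rot: [[0.984, -0.178, 0.009], [-0.178, -0.984, -0.005], [0.009, 0.004, -1.0]]
wrist_force: [0.9, 0.1, -1.0]
grip_width: 0.23
gripper_force: 20.0
cm [ 18.56 -16.24   0.88] turn -0.162 rows 6 q6 1.21
```

```bash
python3 -m crank '18.6 -16.2 0.5 -0.162;18.6 -16.2 0.5 -0.162;18.6 -16.2 0.5 -0.162;18.6 -16.2 0.5 -0.162;18.6 -16.2 0.5 -0.162;18.6 -16.2 0.5 -0.162;18.6 -16.2 0.5 -0.162;18.6 -16.2 0.5 -0.162;18.6 -16.2 0.5 -0.162' && python3 go.py .636 -.0365 .060 -.017
```

```text
time_s: 6.3
tool_pos: [0.6324, -0.0354, 0.1064]
ee_rot: [[1.0, -0.017, -0.003], [-0.017, -1.0, 0.0], [-0.003, 0.0, -1.0]]
wrist_force: [0.4, -0.4, 0.1]
grip_width: 0.231
gripper_force: 20.0
cm [0.38 0.1  4.64] turn 0.0 rows 2 q6 1.41
```

```bash
python3 -m crank '0.4 0.1 6 0;0.4 0.1 6 0;0.4 0.1 6 0;0.4 0.1 6 0;0.4 0.1 6 0;0.4 0.1 6 0' && python3 - <<'E'
from fit import *
out=[]
for n,(u0,v0,u1,v1) in {"top":(215,140,315,210),"side":(280,175,360,245)}.items():
    im=viewer.grab_frame(n); out.append(cv2.resize(im[v0:v1,u0:u1],None,fx=5 if n=="top" else 5,fy=5,interpolation=2)[:350])
out=[out[0][:, :420],out[1][:, :380]]
cv2.imwrite("pics/p1.png",np.hstack(out))
E
```

```text
time_s: 6.8
tool_pos: [0.6383, -0.0371, 0.0499]
ee_rot: [[1.0, -0.018, 0.003], [-0.018, -1.0, -0.001], [0.003, 0.001, -1.0]]
wrist_force: [-0.2, 0.5, -0.7]
grip_width: 0.229
gripper_force: 20.0
```

View pics/p1.png

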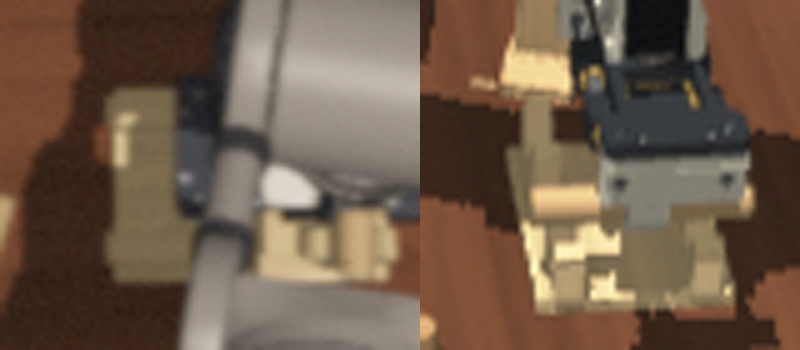

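The thin round is held above the right-hand notches, visible in the right half at about (560,200). I'll lower it and watch for contact.

```bash
python3 -m crank '-0.1 0 1.2 0;-0.1 0 1.2 0;-0.1 0 1.2 0;-0.1 0 1.2 0' - 8; for i in 1 2; do :; done; python3 -m crank '0 0 0.2 0;0 0 0.2 0;0 0 0.2 0' | egrep 'pos|wrist'; python3 -m crank '0 0 0.2 0;0 0 0.2 0;0 0 0.2 0' | egrep 'pos|wrist'; python3 -m crank '0 0 0.2 0;0 0 0.2 0;0 0 0.2 0' | egrep 'pos|wrist'
```

```text
time_s: 7.23
tool_pos: [0.6368, -0.0365, 0.0364]
ee_rot: [[1.0, -0.017, 0.001], [-0.017, -1.0, -0.0], [0.001, 0.0, -1.0]]
wrist_force: [-0.3, 0.0, -0.4]
grip_width: 0.238
gripper_force: 8.0
tool_pos: [0.6371, -0.0364, 0.0344]
wrist_force: [0.9, 1.2, 3.7]
tool_pos: [0.6371, -0.0357, 0.0326]
wrist_force: [0.5, 4.2, 4.3]
tool_pos: [0.6371, -0.0351, 0.0308]
wrist_force: [0.6, 4.9, 7.0]
```

```bash
python3 -m crank '0 0 0 0;0 0 0 0;0 0 0 0' 0.4 8|egrep 'wrist|width'; python3 -m crank '0 0 0 0;0 0 -8 0;0 0 -8 0;-12 -2 -12 0;-20 -12 -12 0;-20 -14 -12 0;-20 -14 -12 0;-20 -14 -12 0;-20 -14 -12 0;-20 -14 -12 0;-20 -14 -12 0'; cat > lk.py <<'E'
from fit import *
import sys,pickle
t=sys.argv[1]; g=list(map(float,sys.argv[2:5])); z0=float(sys.argv[5]); y=[float(sys.argv[6])]
ms={}
for n in("side","top"):
    viewer.grab_frame(n); m,d=getmask(n,t,g)
    if m is None: print(n,"missing",d)
    else: ms[n]=m
if len(ms)==2:
    c={n:np.argwhere(m).mean(0)[::-1] for n,m in ms.items()}; print("tri",tri(c["side"],c["top"]).round(4))
for dz in(-.004,-.002,0,.002,.004,.006,.008):
    x,f=fit(t,g,ms,z0+dz,y); print("underside",round(z0+dz,4),x.round(4),round(f,3))
E
python3 lk.py thin_center .637 -.035 .04 .0305 -.017
```

```text
wrist_force: [0.5, 0.2, -0.1]
grip_width: 0.298
time_s: 9.15
tool_pos: [0.4376, 0.108, 0.1502]
ee_rot: [[1.0, -0.014, 0.001], [-0.014, -1.0, -0.0], [0.001, 0.0, -1.0]]
wrist_force: [0.6, -0.5, 0.5]
grip_width: 0.299
gripper_force: 0.0
side missing []
underside 0.0265 [ 0.6373 -0.0355 -0.028 ] 0.007
underside 0.0285 [ 0.637  -0.0355 -0.0286] 0.007
underside 0.0305 [ 0.6367 -0.0355 -0.0173] 0.037
underside 0.0325 [ 0.6372 -0.0355 -0.0292] 0.016
underside 0.0345 [ 0.6366 -0.0354 -0.0282] 0.011
underside 0.0365 [ 0.6363 -0.0353 -0.0274] 0.012
underside 0.0385 [ 0.6362 -0.0353 -0.0276] 0.013
```

```bash
python3 - <<'E'
from fit import *
im=viewer.grab_frame("side"); I=cv2.resize(im[185:245,285:355],None,fx=8,fy=8,interpolation=2)
for z,col in((.0415,(0,0,255)),(.0355,(255,0,0))):
    K,p,R=cam("side"); P=cylx(.011,.12)-[0,0,.011]; a=-.02; Q=np.array([[np.cos(a),-np.sin(a),0],[np.sin(a),np.cos(a),0],[0,0,1]])
    q=(P@Q.T+[.637,-.0355,z]-p)@R@K.T; q=q[:,:2]/q[:,2:]
    cv2.polylines(I,[cv2.convexHull(((q-[285,185]+.5)*8).astype(np.int32))],True,col,1)
cv2.imwrite("pics/p2.png",I)
E
```

```text
(no output)
```

View pics/p2.png

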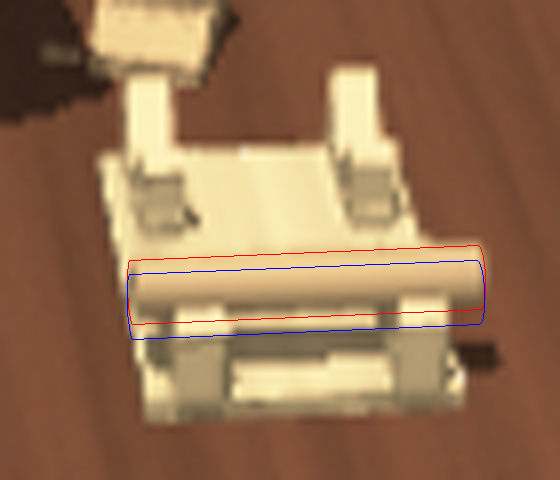

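The round's top edge matches the red outline (axis at 41.5 mm), so this is the narrow notch. The cradle yaw is therefore about −0.02 rad, with its origin near (0.637, 0.0145). Next is the thick round.

```bash
python3 go.py .4242 .166 .06 .0567
```

```text
cm [-1.67 -5.96  8.94] turn -0.075 rows 3 q6 1.66
```

```bash
python3 lk.py thick_center .4242 .166 .018 0 .0567 | sed -n '1p;4p'; python3 go.py .637 .0705 .15 -.02
```

```text
top missing [np.float64(116.32074724244698), np.float64(60.1825564502479)]
underside 0.0 [0.4241 0.1669 0.0477] 0.073
cm [19.84  3.23 -0.08] turn 0.002 rows 5 q6 1.66
```

```bash
python3 -m crank '-1.4 -5.9 8 -0.075;-1.4 -5.9 8 -0.075;-1.4 -5.9 8 -0.075;-1.4 -5.9 8 -0.075;-1.4 -5.9 8 -0.075;-1.4 -5.9 8 -0.075' -0.3 15; python3 go.py .4242 .166 .004 .0567
```

```text
time_s: 10.1
tool_pos: [0.4269, 0.1658, 0.0705]
ee_rot: [[0.998, 0.058, 0.002], [0.058, -0.998, 0.0], [0.002, 0.0, -1.0]]
wrist_force: [0.1, 0.5, 0.9]
grip_width: 0.637
gripper_force: 0.0
cm [-0.28 -0.04  6.65] turn 0.001 rows 2 q6 1.72
```

```bash
python3 -m crank '-0.2 0 6.6 0;-0.2 0 6.6 0;-0.2 0 6.6 0;-0.2 0 6.6 0;-0.2 0 6.6 0'|egrep pos;python3 -m crank '0 0 0 0;0 0 0 0;0 0 0 0;0 0 0 0;0 0 0 0;0 0 0 0' 0.5 20; python3 -m crank '0 0 -5 0;0 0 -11 0;0 0 -11 0;0 0 -11 0;0 0 -11 0' ; python3 go.py .637 .0705 .12 -.02
```

```text
tool_pos: [0.4253, 0.1658, 0.0053]
time_s: 11.02
tool_pos: [0.4243, 0.1662, 0.0042]
ee_rot: [[0.998, 0.058, 0.001], [0.058, -0.998, 0.0], [0.001, -0.0, -1.0]]
wrist_force: [-1.2, 0.1, 6.3]
grip_width: 0.388
gripper_force: 20.0
time_s: 11.43
tool_pos: [0.4246, 0.1663, 0.1148]
ee_rot: [[0.998, 0.058, 0.003], [0.058, -0.998, 0.001], [0.003, -0.0, -1.0]]
wrist_force: [-0.9, 0.6, -1.2]
grip_width: 0.384
gripper_force: 20.0
cm [20.65 10.79 -0.46] turn 0.078 rows 6 q6 1.72
```

```bash
python3 -m crank '20.6 10.8 -0.4 0.078;20.6 10.8 -0.4 0.078;20.6 10.8 -0.4 0.078;20.6 10.8 -0.4 0.078;20.6 10.8 -0.4 0.078;20.6 10.8 -0.4 0.078;20.6 10.8 -0.4 0.078;20.6 10.8 -0.4 0.078;20.6 10.8 -0.4 0.078;20.6 10.8 -0.4 0.078'|egrep pos;  python3 go.py .637 .0705 .045 -.02
```

```text
tool_pos: [0.6341, 0.071, 0.1166]
cm [0.31 0.04 7.16] turn 0.001 rows 2 q6 1.58
```

```bash
python3 -m crank '0.3 0 7.2 0;0.3 0 7.2 0;0.3 0 7.2 0;0.3 0 7.2 0;0.3 0 7.2 0'|egrep 'pos|wrist';python3 -m crank '0 0 0.5 0;0 0 0.9 0;0 0 0.9 0;0 0 0.9 0' - 8|egrep 'pos|wrist';python3 -m crank '0 0 0.2 0;0 0 0.2 0;0 0 0.2 0'|egrep 'pos|wrist';python3 -m crank '0 0 0.2 0;0 0 0.2 0;0 0 0.2 0'|egrep 'pos|wrist'
```

```text
tool_pos: [0.6394, 0.0706, 0.0476]
wrist_force: [0.5, 0.1, -0.4]
tool_pos: [0.6389, 0.0701, 0.0371]
wrist_force: [-0.1, -1.3, -1.4]
tool_pos: [0.6387, 0.07, 0.0347]
wrist_force: [-0.0, -0.2, -0.8]
tool_pos: [0.639, 0.0702, 0.0327]
wrist_force: [1.0, 0.7, -0.7]
```

No contact yet at 32.7 mm, so this is the wide notch (a narrow one would have touched at about 37). I'll release here.

```bash
python3 -m crank '0 0 0.15 0;0 0 0.15 0;0 0 0.15 0'|egrep 'pos|wrist'; python3 -m crank '0 0 0 0;0 0 0 0;0 0 0 0;0 0 0 0' 0.0 8|egrep 'wrist|width'; python3 -m crank '0 0 -3 0;0 0 -8 0;0 0 -10 0;0 0 -10 0;0 0 -10 0' | egrep 'pos|time'; python3 go.py .4596 .0094 .1 -.137; python3 - <<'E'
from plant import arm;print(arm.get_state()["joint_positions"].round(2))
E
```

```text
tool_pos: [0.6391, 0.0705, 0.0317]
wrist_force: [-0.6, 2.2, 3.9]
wrist_force: [-0.3, -0.3, -0.0]
grip_width: 0.498
time_s: 14.52
tool_pos: [0.6398, 0.0699, 0.1332]
cm [-17.91   6.42   3.25] turn 0.117 rows 5 q6 1.58
[-0.01  0.63  1.3  -0.    1.2   1.58]
```

```bash
python3 -m crank '-17.9 6.4 2.5 0.117;-17.9 6.4 2.5 0.117;-17.9 6.4 2.5 0.117;-17.9 6.4 2.5 0.117;-17.9 6.4 2.5 0.117;-17.9 6.4 2.5 0.117;-17.9 6.4 2.5 0.117;-17.9 6.4 2.5 0.117' -0.3 20|egrep pos;  python3 go.py .4596 .0094 .005 -.137
```

```text
tool_pos: [0.4593, 0.0097, 0.1059]
cm [ 0.03  0.02 10.09] turn -0.001 rows 3 q6 1.56
```

```bash
python3 -m crank '0 0 4 0;0 0 8 0;0 0 10.1 0;0 0 10.1 0;0 0 10.1 0;0 0 10.1 0'|egrep pos;python3 -m crank '0 0 0 0;0 0 0 0;0 0 0 0;0 0 0 0;0 0 0 0;0 0 0 0' 0.5 20; python3 -m crank '0 0 -5 0;0 0 -11 0;0 0 -15 0;0 0 -15 0;0 0 -15 0' ; python3 go.py .4905 .3923 .15 .072
```

```text
tool_pos: [0.4595, 0.0099, 0.005]
time_s: 16.18
tool_pos: [0.4588, 0.0097, 0.0056]
ee_rot: [[0.991, -0.137, 0.001], [-0.137, -0.991, -0.0], [0.001, 0.0, -1.0]]
wrist_force: [-0.9, 0.8, 3.1]
grip_width: 0.369
gripper_force: 20.0
time_s: 16.6
tool_pos: [0.4616, 0.0093, 0.1605]
ee_rot: [[0.991, -0.137, 0.011], [-0.137, -0.991, -0.002], [0.011, 0.0, -1.0]]
wrist_force: [1.4, 0.8, 0.2]
grip_width: 0.368
gripper_force: 20.0
cm [ -2.38 -38.34   1.02] turn -0.209 rows 10 q6 1.56
```

```bash
python3 -m crank '-2.4 -38.3 1 -0.209;-2.4 -38.3 1 -0.209;-2.4 -38.3 1 -0.209;-2.4 -38.3 1 -0.209;-2.4 -38.3 1 -0.209;-2.4 -38.3 1 -0.209;-2.4 -38.3 1 -0.209;-2.4 -38.3 1 -0.209;-2.4 -38.3 1 -0.209;-2.4 -38.3 1 -0.209;-2.4 -38.3 1 -0.209;-2.4 -38.3 1 -0.209'|egrep pos;  python3 go.py .4905 .3923 .015 .072
```

```text
tool_pos: [0.4863, 0.3919, 0.1436]
cm [ 0.45 -0.03 12.86] turn 0.001 rows 4 q6 2.05
```

```bash
python3 -m crank '0.3 0 4 0;0.3 0 8 0;0.3 0 11 0;0.3 0 12.4 0;0.3 0 12.8 0;0.3 0 12.8 0;0.3 0 12.8 0'|egrep 'pos|wrist'; python3 go.py .4905 .3923 .0125 .072
```

```text
tool_pos: [0.4911, 0.3919, 0.0184]
wrist_force: [0.3, -0.7, -1.4]
cm [-0.05 -0.04  0.59] turn -0.001 rows 1 q6 2.05
```

```bash
python3 -m crank '0 0 0.3 0;0 0 0.6 0;0 0 0.6 0;0 0 0.6 0'|egrep 'pos|wrist';python3 -m crank '0 0 0 0;0 0 0 0;0 0 0 0' 0.0|egrep 'wrist|width'; python3 -m crank '0 0 -4 0;0 0 -8 0;0 0 -12 0;0 0 -15 0;0 0 -15 0;0 0 -15 0' | egrep 'pos|time'; python3 go.py .5852 -.189 .15 -.225
```

```text
tool_pos: [0.4903, 0.3927, 0.0116]
wrist_force: [0.3, -0.6, -0.5]
wrist_force: [-0.7, 0.2, -0.3]
grip_width: 0.491
time_s: 19.27
tool_pos: [0.491, 0.3932, 0.1635]
cm [ 5.21 58.75  1.25] turn 0.297 rows 15 q6 2.05
```

```bash
python3 -m crank '2 29 1 0.15;2 29 1 0.15;2 29 1 0.15;2 29 1 0.15;2 29 1 0.15;2 29 1 0.15;2 29 1 0.15;5.2 58.7 1 0.297;5.2 58.7 1 0.297;5.2 58.7 1 0.297;5.2 58.7 1 0.297;5.2 58.7 1 0.297' 0.2|egrep pos;  python3 go.py .5855 -.1885 .07 -.225
```

```text
tool_pos: [0.5669, -0.102, 0.1493]
cm [3.77 8.02 7.91] turn -0.0 rows 3 q6 1.49
```

```bash
python3 -m crank '1 5 3 0;1 6 5 0;1 6 5 0;1 6 5 0;1 6 5 0'|egrep pos;  python3 go.py .5855 -.1885 .003 -.225; python3 - <<'E'
from fit import *
im=viewer.grab_frame("side"); I=cv2.resize(im[215:295,270:360],None,fx=7,fy=7,interpolation=2); cv2.imwrite("pics/sp.png",I)
E
```

```text
tool_pos: [0.5639, -0.1601, 0.1004]
cm [2.76 2.29 9.73] turn -0.0 rows 3 q6 1.39
```

View pics/sp.png

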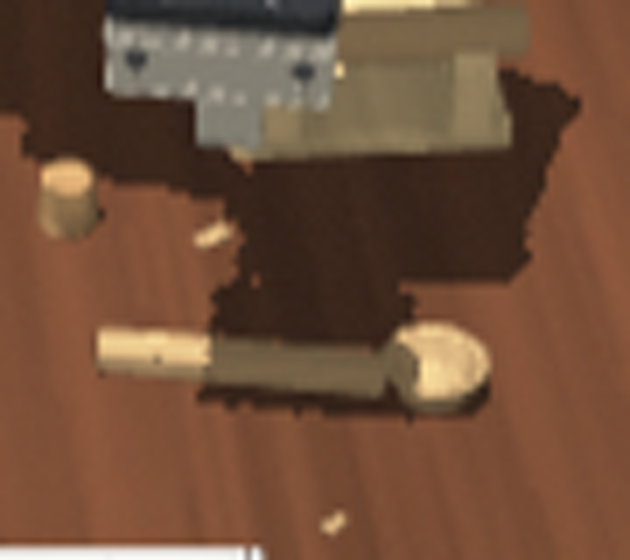

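The spoon's handle end is at crop (97,345) and the bowl centre at (437,365). I'll turn those two points into a pose.

```bash
python3 - <<'E'
from h import *
a=onz("side",(270+97/7-.5,215+347/7-.5),.010)[:2]; b=onz("side",(270+440/7-.5,215+358/7-.5),.015)[:2]
d=b-a; L=np.linalg.norm(d); print(a,b,L,"exp .122 yaw",np.arctan2(d[1],d[0]),"centre",b-d/L*.051)
E
python3 go.py .5855 -.1885 .04 -.225
```

```text
[ 0.51418892 -0.17483271] [ 0.63531397 -0.19872018] 0.12345804627502203 exp .122 yaw -0.19471458450242857 centre [ 0.58527772 -0.18885237]
cm [2.68 2.33 6.13] turn 0.001 rows 2 q6 1.39
```

```bash
python3 -m crank '2.5 2.3 3 0;2.5 2.3 6 0;2.5 2.3 6 0;2.5 2.3 6 0;2.5 2.3 6 0;2.5 2.3 6 0'|egrep pos;  python3 go.py .5853 -.1889 .0035 -.215
```

```text
tool_pos: [0.5848, -0.1884, 0.0436]
cm [0.05 0.04 4.01] turn -0.009 rows 1 q6 1.36
```

```bash
python3 -m crank '0 0 3 0;0 0 4 0;0 0 4 0;0 0 4 0;0 0 4 0'|egrep pos;python3 -m crank '0 0 0 0;0 0 0 0;0 0 0 0;0 0 0 0;0 0 0 0' 0.9 20; python3 -m crank '0 0 -5 0;0 0 -9 0;0 0 -12 0;0 0 -12 0;0 0 -12 0'|egrep 'pos|width' ; python3 go.py .4929 -.3907 .12 -1.663 x
```

```text
tool_pos: [0.5839, -0.1889, 0.0022]
time_s: 22.07
tool_pos: [0.5836, -0.189, 0.0014]
ee_rot: [[0.975, -0.223, 0.0], [-0.223, -0.975, -0.0], [0.0, 0.0, -1.0]]
wrist_force: [-0.6, -0.7, 1.2]
grip_width: 0.15
gripper_force: 20.0
tool_pos: [0.5849, -0.1895, 0.1239]
grip_width: 0.147
cm [-4.48 21.66  0.39] turn 1.438 rows 12 q6 1.36
```

```bash
python3 -m crank '-4.5 21.7 0.4 1.438;-4.5 21.7 0.4 1.438;-4.5 21.7 0.4 1.438;-4.5 21.7 0.4 1.438;-4.5 21.7 0.4 1.438;-4.5 21.7 0.4 1.438;-4.5 21.7 0.4 1.438;-4.5 21.7 0.4 1.438;-4.5 21.7 0.4 1.438;-4.5 21.7 0.4 1.438;-4.5 21.7 0.4 1.438;-4.5 21.7 0.4 1.438'|egrep pos;  python3 -m crank '0 0 0 0;0 0 0 0;0 0 0 0'|egrep pos; python3 go.py .4929 -.3907 .0085 -1.663 x
```

```text
tool_pos: [0.4903, -0.3896, 0.1149]
tool_pos: [0.4909, -0.39, 0.1162]
cm [ 0.06 -0.22 10.76] turn 0.002 rows 3 q6 2.44
```

```bash
python3 -m crank '0 -0.2 4 0;0 -0.2 8 0;0 -0.2 10 0;0 -0.2 10.6 0;0 -0.2 10.8 0;0 -0.2 10.8 0;0 -0.2 10.8 0'|egrep 'pos|wrist'; python3 -m crank '0 0 0.15 0;0 0 0.15 0'|egrep 'pos|wrist'; python3 -m crank '0 0 0 0;0 0 0 0;0 0 0 0' 0.4|egrep 'pos|width'; python3 -m crank '0 0 -4 0;0 0 -8 0;0 0 -12 0;0 0 -15 0;0 0 -15 0' | egrep 'pos|time'; python3 go.py .45 -.15 .16 -.36 x
```

```text
tool_pos: [0.4942, -0.3916, 0.011]
wrist_force: [0.2, -0.2, 0.0]
tool_pos: [0.4938, -0.3912, 0.0091]
wrist_force: [0.5, 0.2, 0.1]
tool_pos: [0.4934, -0.3908, 0.0082]
grip_width: 0.288
time_s: 25.15
tool_pos: [0.4959, -0.3931, 0.1657]
cm [-23.79   6.81   0.29] turn -1.303 rows 11 q6 2.44
```

```bash
python3 - <<'E'
from fit import *
ims={n:viewer.grab_frame(n) for n in("side","top")}
for t,g,z0,y in(("chock_center",(.62,.19,.03),0,[-.36]),("thick_center",(.638,.0705,.045),.0275,[-.02]),("thin_center",(.637,-.0355,.041),.0305,[-.02]),("billet_center",(.49,.392,.02),.006,[.07]),("spoon_center",(.495,-.39,.01),.005,[-1.66])):
    ms={}
    for n in ims:
        m,d=getmask(n,t,g)
        if m is None: print(t,n,"missing",d)
        else: ms[n]=m; print(t,n,*[v if i else v.round(4) for i,v in enumerate(fit(t,g,{n:m},z0,y))])
    if len(ms)==2:
        c={n:np.argwhere(m).mean(0)[::-1] for n,m in ms.items()}; print("  tri",tri(c["side"],c["top"]).round(4),"both",fit(t,g,ms,z0,y))
a=cv2.resize(ims["top"][150:250,100:450],None,fx=2,fy=2,interpolation=2); b=cv2.resize(ims["side"][140:240,220:395],None,fx=4,fy=4,interpolation=2)
cv2.imwrite("pics/p3.png",np.vstack([a,b])[:600])
E
```

```text
chock_center side [ 0.6433  0.2101 -0.1769] 0.8389068680330816
chock_center top [ 0.62    0.1914 -0.3351] 0.06416549789621318
  tri [0.6266 0.1876 0.0284] both (array([ 0.61967835,  0.1912803 , -0.31772401]), np.float64(0.9175040762553217))
thick_center side [ 0.652   0.0707 -0.0722] 0.41431044431621467
thick_center top [ 0.6398  0.0712 -0.0243] 0.02614727854855925
  tri [0.651  0.0697 0.0464] both (array([ 0.64012697,  0.07114261, -0.03121755]), np.float64(0.45040156209276205))
thin_center side [ 0.6584 -0.0307 -0.2352] 0.7400172860847019
thin_center top [ 0.6366 -0.0356 -0.0281] 0.10454323400097709
  tri [ 0.655  -0.0386  0.0444] both (array([ 0.63663021, -0.0354865 , -0.03082229]), np.float64(0.8504521009429101))
billet_center side missing []
billet_center top [0.4903 0.3918 0.071 ] 0.05062107653265657
spoon_center side [ 0.4946 -0.3829 -1.6723] 0.2256172085064776
spoon_center top [ 0.4951 -0.3782 -1.6701] 0.5207953603976803
  tri [ 0.4951 -0.3847 -0.0095] both (array([ 0.49480898, -0.38465458, -1.66733523]), np.float64(0.7508988741067416))
```

View pics/p3.png

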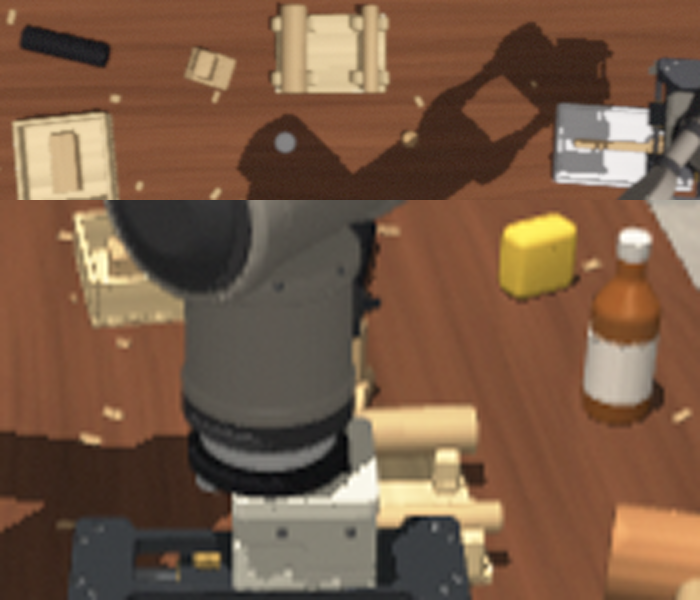

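The top view shows both rounds in their notches, the billet in the bin and the spoon in the tray. I'll cross-check the chock with the tab-top pixel seen earlier (side 305.8,170.3) and go to it.

```bash
python3 -c "
from h import *
print(onz('side',(305.3,169.8),.07), 'top crop tab', onz('top',(110+199/2.14,140+93/2.14),.07), tri((305.3,169.8),(110+199/2.14,140+93/2.14)))"; python3 go.py .48 -.1 .17 -.34 x;python3 go.py .62 .191 .17 -.34 x
```

```text
[0.62049621 0.19640054 0.07      ] top crop tab [0.61490247 0.18717269 0.07      ] [0.61658151 0.18618771 0.07572107]
cm [-28.81   3.99  -1.27] turn -1.323 rows 11 q6 2.44
cm [-59.07  -7.26  -1.26] turn -1.323 rows 15 q6 2.44
```

```bash
python3 -m crank '-29 -3.5 -2 -1.323;-29 -3.5 -2 -1.323;-29 -3.5 -2 -1.323;-29 -3.5 -2 -1.323;-29 -3.5 -2 -1.323;-29 -3.5 -2 -1.323;-29 -3.5 -2 -1.323;-29 -3.5 -2 -1.323;-29 -3.5 -2 -1.323;-29 -3.5 -2 -1.323;-29 -3.5 -2 -1.323;-29 -3.5 -2 -1.323' -0.1|egrep pos;  python3 go.py .619 .191 .15 -.34 x
```

```text
tool_pos: [0.5549, -0.1048, 0.1777]
cm [ -3.74 -30.04   2.77] turn 0.003 rows 8 q6 1.59
```

```bash
python3 -m crank '-3.7 -30 2.5 0;-3.7 -30 2.5 0;-3.7 -30 2.5 0;-3.7 -30 2.5 0;-3.7 -30 2.5 0;-3.7 -30 2.5 0;-3.7 -30 2.5 0;-3.7 -30 2.5 0;-3.7 -30 2.5 0;-3.7 -30 2.5 0;-3.7 -30 2.5 0'|egrep pos; python3 go.py .619 .191 .09 -.34 x;  python3 - <<'E'
from fit import *
im=viewer.grab_frame("side"); I=cv2.resize(im[140:240,270:360],None,fx=6,fy=6,interpolation=2)
K,p,R=cam("side")
for x,y,col in((.619,.191,(0,0,255)),):
    a=-.34;Q=np.array([[np.cos(a),-np.sin(a),0],[np.sin(a),np.cos(a),0],[0,0,1]])
    for P in S["chock_center"]:
        q=(P@Q.T+[x,y,0]-p)@R@K.T; q=q[:,:2]/q[:,2:]; cv2.polylines(I,[cv2.convexHull(((q-[270,140]+.5)*6).astype(np.int32))],True,col,1)
cv2.imwrite("pics/ck.png",I)
E
```

```text
tool_pos: [0.62, 0.1887, 0.1527]
cm [-0.17 -0.19  6.27] turn -0.002 rows 2 q6 2.09
```

View pics/ck.png

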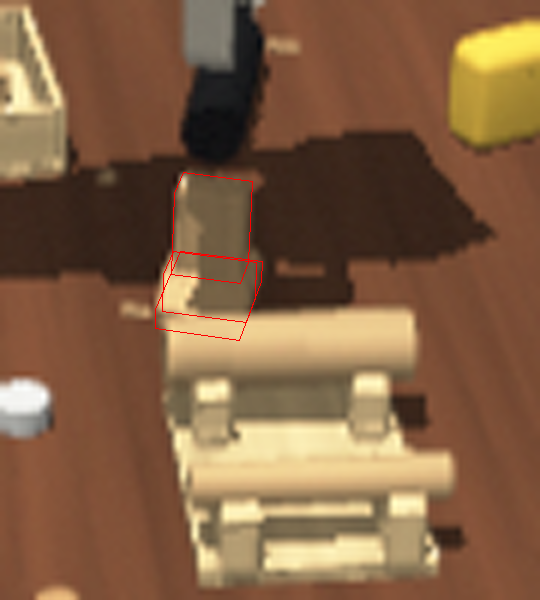

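The overlay fits the chock. Both rounds lie on the bearers.

```bash
python3 -m crank '-0.1 -0.2 5 0;-0.1 -0.2 9 0;-0.1 -0.2 11 0;-0.1 -0.2 11.8 0;-0.1 -0.2 11.8 0;-0.1 -0.2 11.8 0;-0.1 -0.2 11.8 0'|egrep 'pos|wrist';python3 -m crank '0 0 0 0;0 0 0 0;0 0 0 0;0 0 0 0;0 0 0 0;0 0 0 0' 0.8 20; python3 -m crank '0 0 -5 0;0 0 -10 0;0 0 -13 0;0 0 -13 0;0 0 -13 0;0 0 -13 0'|egrep 'pos|width' ; python3 go.py .637 .0148 .16 -.025 x
```

```text
tool_pos: [0.6216, 0.192, 0.0374]
wrist_force: [-0.1, 0.1, 0.5]
time_s: 28.8
tool_pos: [0.6199, 0.1924, 0.035]
ee_rot: [[0.943, -0.334, 0.0], [-0.334, -0.943, -0.0], [0.0, -0.0, -1.0]]
wrist_force: [-1.3, 0.4, 3.1]
grip_width: 0.241
gripper_force: 19.9
tool_pos: [0.6193, 0.1923, 0.164]
grip_width: 0.239
cm [ 7.59 16.14  0.41] turn -0.315 rows 5 q6 2.09
```

```bash
python3 -m crank '7.6 16.1 0.5 -0.315;7.6 16.1 0.5 -0.315;7.6 16.1 0.5 -0.315;7.6 16.1 0.5 -0.315;7.6 16.1 0.5 -0.315;7.6 16.1 0.5 -0.315;7.6 16.1 0.5 -0.315;7.6 16.1 0.5 -0.315;7.6 16.1 0.5 -0.315;7.6 16.1 0.5 -0.315'|egrep pos; python3 -m crank '0 0 0 0;0 0 0 0'|egrep pos;python3 go.py .637 .0148 .11 -.025 x
```

```text
tool_pos: [0.6375, 0.0169, 0.1594]
tool_pos: [0.6377, 0.0161, 0.1598]
cm [-0.06  0.14  4.98] turn 0.001 rows 2 q6 1.5
```

```bash
python3 -m crank '0 0.1 4 0;0 0.1 6 0;0 0.1 6 0;0 0.1 6 0;0 0.1 6 0'|egrep pos;python3 go.py .637 .0148 .055 -.025 x
```

```text
tool_pos: [0.6387, 0.0143, 0.1013]
cm [-0.19 -0.05  4.63] turn 0.0 rows 2 q6 1.5
```

```bash
python3 -m crank '-0.1 0 2 0;-0.1 0 3.5 0;-0.1 0 4.6 0;-0.1 0 4.6 0;-0.1 0 4.6 0;-0.1 0 4.6 0'|egrep 'pos|wrist';python3 -m crank '0 0 0.5 0;0 0 0.8 0;0 0 0.8 0;0 0 0.8 0'|egrep 'pos|wrist'
```

```text
tool_pos: [0.6377, 0.0141, 0.0552]
wrist_force: [-0.5, -0.3, -1.1]
tool_pos: [0.6366, 0.0142, 0.0456]
wrist_force: [-0.3, 0.5, -0.9]
```

```bash
python3 -m crank '0 0 0.1 0;0 0 0.1 0;0 0 0.1 0'|egrep 'pos|wrist';python3 -m crank '0 0 0 0;0 0 0 0;0 0 0 0' 0.3|egrep 'wrist|width|force';python3 -m crank '0 0 -2 0;0 0 -5 0;0 0 -9 0;0 0 -13 0;-10 0 -15 0;-14 0 -15 0;-18 0 -15 0;-20 -5 -15 0;-20 -5 -15 0;-20 -5 -15 0;-20 -5 -15 0'|egrep 'pos|wrist|time'; python3 - <<'E'
from fit import *
ims={n:viewer.grab_frame(n) for n in("side","top")}
for t,g,z0,y in(("chock_center",(.637,.0148,.045),.01,[-.02]),("thick_center",(.638,.0705,.045),.0275,[-.02]),("thin_center",(.637,-.0355,.041),.0305,[-.02]),("spoon_center",(.495,-.39,.01),.005,[-1.66])):
    for n in ims:
        m,d=getmask(n,t,g)
        if m is None: print(t,n,"missing",d)
        else: print(t,n,fit(t,g,{n:m},z0,y))
a=cv2.resize(ims["top"][140:270,100:450],(700,260),interpolation=2); b=cv2.resize(ims["side"][140:360,200:395],(300,338),interpolation=2); c=cv2.resize(ims["side"][185:245,285:355],(394,338),interpolation=2)
o=np.zeros((598,700,3),np.uint8);o[:260]=a;o[260:,:300]=b;o[260:,300:694]=c
cv2.imwrite("pics/p4.png",o)
E
```

```text
tool_pos: [0.637, 0.0141, 0.045]
wrist_force: [-0.1, -0.7, 1.0]
wrist_force: [-0.5, 0.2, 0.3]
grip_width: 0.345
gripper_force: 0.0
time_s: 32.97
tool_pos: [0.4363, 0.0704, 0.1954]
wrist_force: [-0.6, -0.7, 0.4]
chock_center side (array([ 0.63932609,  0.03052239, -0.18729289]), np.float64(0.37802552442423354))
chock_center top (array([0.63709709, 0.01403907, 0.06729097]), np.float64(0.08379420144126026))
thick_center side (array([ 0.63991121,  0.07304889, -0.00077323]), np.float64(0.3467676179382644))
thick_center top (array([ 0.6399087 ,  0.07035171, -0.01879172]), np.float64(0.059792556436851774))
thin_center side (array([ 0.63676215, -0.03359896, -0.01105469]), np.float64(0.15630821337849277))
thin_center top (array([ 0.63679168, -0.03529786, -0.02460541]), np.float64(0.03837392675661466))
spoon_center side (array([ 0.49423066, -0.3833288 , -1.66555422]), np.float64(0.21480624638519374))
spoon_center top (array([ 0.49461305, -0.39210173, -1.66766745]), np.float64(0.11905516804058336))
```

View pics/p4.png

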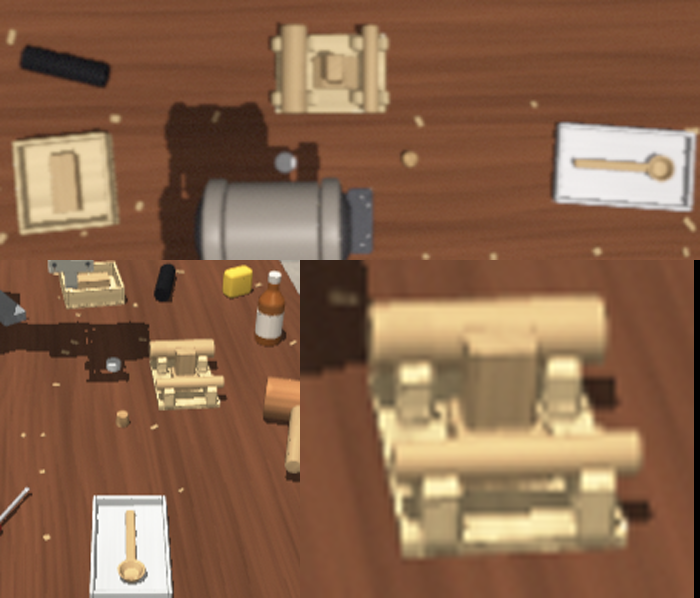

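Every part is in its place: the chock stands midway between the rounds, the billet is in the bin, and the spoon lies flat in the tray. The arm is clear, so I'm handing in.

```bash
python3 -m crank '0 0 0 0;0 0 0 0;0 0 0 0;0 0 0 0;0 0 0 0;0 0 0 0'|egrep 'time'; python3 -c "
from plant import arm; print(arm.sign_off())"
```

```text
time_s: 33.97
the job is handed in; nothing more can be done
None
```

I placed all five parts and handed the job in at about 34 s: both rounds are in their notches, the chock stands upright midway between them, the spoon is in the tray and the billet is in the bin. The final camera check showed each one in place, but the sign-off returned no verdict.

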